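Load a light drawer tray evenly on a narrow bench scale

ROBOT

A 6-joint arm with a two-finger parallel gripper is mounted at the origin on the work surface. World frame = base frame: x ahead of the robot, y to its left, z up, the work surface at z = 0. Lengths are in m, angles in rad, forces in N, time in s.
With the tool pointing down it reaches from about 0.3 to 0.75 m from the base axis. Payload 8.5 kg.
Tool frame: the origin (TCP) lies between the finger pads; the fingertips stand robot.finger_overhang ahead of it and the grasp point (between the pads) is the TCP (robot.finger_overhang is the distance from the TCP to the fingertips, in m); z points along the fingers, x is the direction in which the jaws open and shut, and the axes are right-handed (so a half turn about z gives the same grasp; the last joint's range is limited). The gripper opens to 85 mm and grips with 20 to 120 N. Pads are 22 mm wide; open, the fingers measure 114 mm over their backs; the gripper's body (76 mm by 85 mm) begins 54 mm behind the grasp point. The pads swing forward as they close: fully open they stand 13 mm farther back than shut.
Start: joints at [1.062, 0.381, 1.297, -0, 1.464, -0.215], TCP at [0.159, 0.526, 0.25] pointing down, gripper open.
Joint ranges: [-3.11, 3.11], [-0.89, 2.33], [0.22, 2.48], [-1.42, 4.56], [0.17, 2.85], [-2.88, 2.88]. Speed limits (rad/s): [2.39, 2.39, 3.14, 3.14, 3.14, 3.14].

INTERFACE

Orientations are given as a unit quaternion [w, x, y, z].
In Python, from station import robot, cams gives the robot as it stands.
- The arm moves only by the shell command python3 -m inch 'ROWS' [FORCE]. ROWS is JSON, one flat list of numbers, 5 for each row, row after row: the finger opening in m, from 0 to 0.0854, then the shift along the tool's x, y, z in m, then the turn about the tool's z in rad. In form: [fingers, dx, dy, dz, yaw, fingers, dx, dy, dz, yaw, ...]. A call has 1 to 20 rows; each row shifts and turns the pose as measured when the row begins, along the tool's axes as they then stand; what a row does not reach is not made up. A row lasts 1/8 s, in which the tool goes at most 62.5 mm and 10.7 degrees, less where a joint would pass 70% of its speed; a pose out of reach is approached as far as the arm can. A call with a gripper value outside its range is refused whole. The fingers move at their own pace and stop on an object; FORCE is the grip in N (left out, the last holds). Time passes only in rows, so rows that do not move let the fingers close. It gives the time, the measured TCP pose, the force and the opening at its end, in the units of the state.
- robot.observe(): the state, without advancing time (a new reading comes with each control period).
- cams.snapshot(name): name is "scene" or "top" or "wrist"; returns the picture (420x560x3 uint8, red, green, blue); there is no depth.
- cams.calibration(name): a dict with "fx", "fy", "cx", "cy" (pixels), "world_from_camera" (4x4, takes a point from camera to world coordinates). Camera axes: x right, y down, z forward; pixel columns grow to the right and rows downward; lengths in m; the calibration is good to about 2 mm. A picture is of the moment at which its call begins: read the wrist's pose just before it. calibration takes no time and is no camera call; for the wrist camera it gives the pose at the moment of the call.
- robot.close_job(): hands the job in, once; it reports no verdict.
The state is a dict: "t": time; "q": joint angles; "qd": joint speeds; "joint_torque": joint torques, N m; "tcp_pos": TCP position; "eef_rot": TCP orientation; "ft_force": force on the tool from outside, world axes, zero at the start; "moment": the same for the moment, N m; "finger_gap": finger opening in m.
Only numpy, scipy, OpenCV 4.12 (cv2) and the standard library are available. Lean on these libraries where they do the work, as an engineer would, in place of code of your own. Each camera call takes 0.05 s, during which the arm holds its last target.

TASK

Load the light drawer tray on the bench scale so that it stays level and does not slide or tip: first set the heavy green carton of bolts down gently in the middle of the tray, then one light brown carton of washers at each end, all three set down without dropping, upright, in a row along the tray's long centre line. Only when all three stand in the tray and are let go, press the scale's green key fully down to record the weight and let it spring back. Do not disturb the spanner, the jar or the bin of long bolts.

Things in the scene. Friction and masses are not known exactly. Their poses are not given: they have to be found in the camera images.
- tray: Light (150 g), loose, open olive-grey drawer tray, outside 136 mm (its x) by 266 mm (its y), 48 mm high, walls and floor 3 mm, no dividers; two white lines across its floor mark the middle third. Origin: centre of its underside, z up. It only rests on the scale and slides if pushed. Inside, three 72 mm cartons fit in a row, centres at y = -85, 0 and 85 mm.
- platform (a point): Centre of the top of the fixed bench scale's steel platform, 60 mm above the bench, 120 mm (its x) by 90 mm (its y). It carries only the middle 90 mm of the tray's length; both ends overhang, so the tray tips if the heavy carton goes near an end, and may tip with a light one there while otherwise empty. The scale's body reaches 205 mm from here towards -x (console with key and display).
- key_top (a point): Centre of the top of the round green push key (34 mm across) on the scale's console, 125 mm from the platform's centre on the -x side (towards the robot). Pressed straight down; springs back.
- key (a joint): Travel of the green key in m: 0 up, 0.006 fully down (5 N); counts as pressed beyond 0.004.
- bolts_centre (a point): Dark green carton with a cream paper band and a small steel bolt on its lid, HEAVY (about 0.5 kg): upright carton, 50 mm (its x) by 72 mm (its y) by 50 mm high; the point is its centre, 25 mm above its underside; z up. Starts flat on the bench, at any of the three carton places. 
- washers_a_centre (a point): Brown cardboard carton with a blue band and a white washer on its lid, LIGHT (about 0.16 kg): upright carton, 50 mm (its x) by 72 mm (its y) by 50 mm high; the point is its centre, 25 mm above its underside; z up. Starts flat on the bench, at any of the three carton places. It may go at either end of the tray.
- washers_b_centre (a point): The other brown cardboard carton with a blue band and a white washer on its lid, the same size and weight: upright carton, 50 mm (its x) by 72 mm (its y) by 50 mm high; the point is its centre, 25 mm above its underside; z up. Starts flat on the bench, at any of the three carton places. It may go at either end of the tray.
- spanner: Bystander: steel spanner, 180 mm long, lying on the bench left of the scale; origin under its middle.
- jar: Bystander: amber jar with a black cap, 70 mm across, 90 mm high; origin at the centre of its underside.
- rod_bin: Bystander: small tan open bin of long bolts, 100 by 140 by 50 mm high; origin at the centre of its underside.
Not all that is in view belongs to the job. Of the things like the part that bears bolts_centre, leave any that is purple or yellow; of the rest the smaller one is meant.

How it is judged:
By the outcome, as a careful person would: the job done as asked, in the order asked, and still so for the second after the job is handed in, with the robot touching nothing.
It also fails if it takes over 72 s, if anything falls off the work surface, if the arm or the gripper's body presses on something with over 40 N, if the wrist force passes 120 N, or if a joint passes its speed limit or range.

## Working session

There is one attempt and no reset: what is moved stays moved. The work goes in short steps, Python scripts to look and compute and a shell command to move; the robot and the scene stay as the last step left them, time stands still between calls to the robot, and variables do not carry over. Pictures are saved under pics/ and viewed, and the job is handed in when it is done.

```bash
ls; mkdir -p pics
python3 - <<'E'
from station import robot,cams
import cv2
print(robot.observe()); print(robot.finger_overhang)
for n in ("scene","top"):
    cv2.imwrite(f"pics/{n}0.png",cams.snapshot(n)[:,:,::-1]); c=cams.calibration(n); print(n,c)
E
```

```text
pics
{'t': 0.0, 'q': array([ 1.06168083e+00,  3.81221910e-01,  1.29829905e+00,  4.94735115e-06,
        1.46360393e+00, -2.15299919e-01]), 'qd': array([ 2.22802238e-03,  8.49428884e-04,  3.19450882e-04,  1.02827576e-03,
       -1.66006627e-03, -6.37193477e-05]), 'joint_torque': array([-1.04316114e-03, -4.48460770e+01, -2.31278390e+01, -2.06842724e-04,
        4.69969251e-03,  2.23327405e-06]), 'tcp_pos': array([0.15914578, 0.52618128, 0.24968493]), 'eef_rot': array([ 3.12381502e-04,  8.02996307e-01,  5.95983509e-01, -6.99545737e-04]), 'ft_force': array([-0.55634144, -0.16567421,  0.46734285]), 'moment': array([ 0.00043767, -0.01493387, -0.03172532]), 'finger_gap': 0.08554364405690905}
0.019
scene {'fx': 445.3327545354517, 'fy': 445.3327545354517, 'cx': 273.02542602311627, 'cy': 211.7309029711526, 'world_from_camera': array([[-0.2543286 ,  0.77898003, -0.57315537,  1.27773039],
       [ 0.96701716,  0.19627917, -0.16233393,  0.18098234],
       [-0.01395643, -0.59553724, -0.80320646,  1.08975931],
       [ 0.        ,  0.        ,  0.        ,  1.        ]])}
top {'fx': 498.18058237931314, 'fy': 498.18058237931314, 'cx': 278.47868017778137, 'cy': 214.94184783814595, 'world_from_camera': array([[ 1.67662983e-02, -9.80975855e-01,  1.93404404e-01,
         3.06025368e-01],
       [-9.99805581e-01, -1.84563657e-02, -6.93991692e-03,
         9.69376844e-05],
       [ 1.03774334e-02, -1.93250446e-01, -9.81094579e-01,
         1.24197534e+00],
       [ 0.00000000e+00,  0.00000000e+00,  0.00000000e+00,
         1.00000000e+00]])}
```

View pics/top0.png

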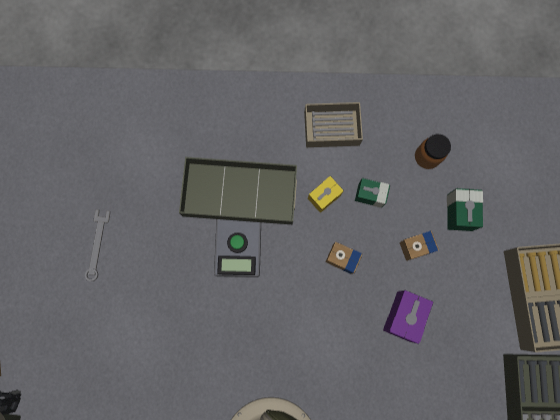

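View pics/scene0.png

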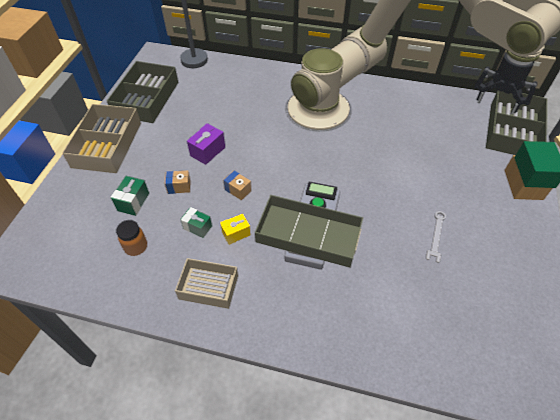

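Top view: the tray is at about (240,191) and the key at (237,242). Candidates for the bolts carton:
- small green (374,191)
- large green (468,209)
- yellow (326,194)
- purple (411,317)

By the description I choose the small green one at (374,191). The washers are at (344,257) and (419,246). Next I'll check this in enlarged crops.

Run:
```python
import cv2
im=cv2.imread("pics/top0.png")
cv2.imwrite("pics/c1.png",cv2.resize(im[160:280,300:440],None,fx=5.5,fy=5,interpolation=cv2.INTER_CUBIC)[:,:770]) if 0 else cv2.imwrite("pics/c1.png",cv2.resize(im[165:285,300:460],None,fx=5,fy=5,interpolation=cv2.INTER_CUBIC))
cv2.imwrite("pics/c2.png",cv2.resize(im[150:285,170:310],None,fx=4,fy=4,interpolation=cv2.INTER_CUBIC))
```

```text
(no output)
```

View pics/c1.png

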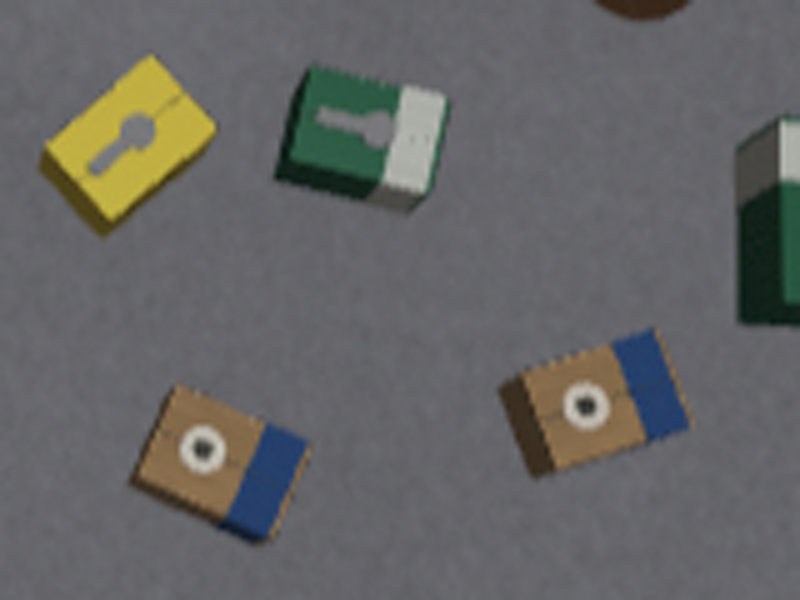

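View pics/c2.png

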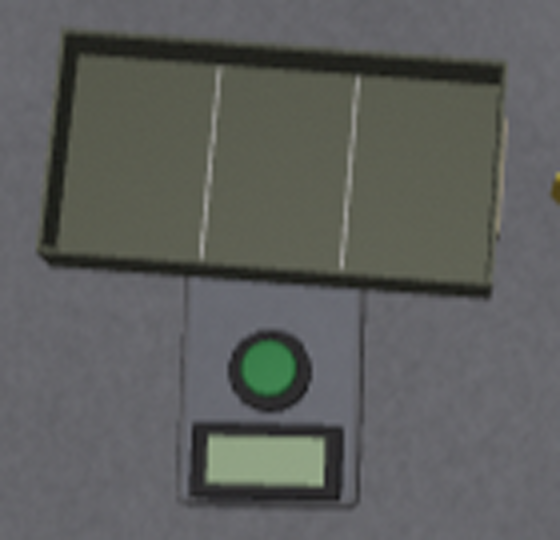

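```bash
cat > h.py <<'E'
import numpy as np
from station import robot,cams
def w(px,z,name="top",c=None):
    c=c or cams.calibration(name); M=np.array(c["world_from_camera"])
    d=M[:3,:3]@np.array([(px[0]-c["cx"])/c["fx"],(px[1]-c["cy"])/c["fy"],1.0]); o=M[:3,3]
    return o+d*(z-o[2])/d[2]
def proj(p,name="top",c=None):
    c=c or cams.calibration(name); M=np.linalg.inv(np.array(c["world_from_camera"])); q=M[:3,:3]@np.array(p)+M[:3,3]
    return c["fx"]*q[0]/q[2]+c["cx"],c["fy"]*q[1]/q[2]+c["cy"]
def st():
    s=robot.observe(); from scipy.spatial.transform import Rotation as R
    q=s["eef_rot"]; m=R.from_quat([q[1],q[2],q[3],q[0]]).as_matrix()
    print("t",round(s["t"],2),"tcp",s["tcp_pos"].round(4),"x",m[:,0].round(3),"y",m[:,1].round(3),"z",m[:,2].round(3),"F",s["ft_force"].round(1),"gap",round(s["finger_gap"],4),"q6",s["q"].round(2))
    return s,m
E
python3 - <<'E'
from h import *
def f(l,ox,oy,k,z): return np.array([w((ox+(x-k/2+.5)/k,oy+(y-k/2+.5)/k),z) for x,y in l])[:,:2]
for n,l in dict(green=[(313,66),(449,92),(429,192),(294,160)],A=[(177,386),(310,438),(267,533),(137,476)],B=[(523,374),(655,328),(690,427),(554,470)],yel=[(150,55),(217,128),(110,220),(45,150)]).items():
    p=f(l,300,165,5,.05); print(n,p.mean(0).round(4),"sides",[round(np.linalg.norm(p[i]-p[(i+1)%4]),4) for i in range(4)]); 
    d=p[1]+p[2]-p[0]-p[3]; print("   long axis deg",np.degrees(np.arctan2(d[1],d[0])).round(1))
p=f([(66,32),(504,65),(490,290),(42,252)],170,150,4,.108)
print("tray",p.mean(0),[round(np.linalg.norm(p[i]-p[(i+1)%4]),4) for i in range(4)]);d=p[1]+p[2]-p[0]-p[3]; print(np.degrees(np.arctan2(d[1],d[0])));print(p)
p=f([(220,68),(202,258),(358,76),(342,268)],170,150,4,.063);print("lines",p)
for z in (.04,.05,.06,.07): print("key",z,f([(268,368)],170,150,4,z), "console corners",f([(182,505),(357,505)],170,150,4,z-.01))
E
```

```text
green [ 0.608  -0.2426] sides [np.float64(0.0683), np.float64(0.0521), np.float64(0.0678), np.float64(0.0491)]
   long axis deg -101.4
A [ 0.4429 -0.1678] sides [np.float64(0.0684), np.float64(0.0507), np.float64(0.0674), np.float64(0.048)]
   long axis deg -111.7
B [ 0.4746 -0.3534] sides [np.float64(0.0693), np.float64(0.0504), np.float64(0.0701), np.float64(0.0483)]
   long axis deg -70.8
yel [ 0.6003 -0.1237] sides [np.float64(0.0493), np.float64(0.071), np.float64(0.0471), np.float64(0.0716)]
   long axis deg -137.6
tray [0.58912146 0.08673206] [np.float64(0.2601), np.float64(0.1356), np.float64(0.2604), np.float64(0.1333)]
-93.59950299016339
[[ 0.66383273  0.21316857]
 [ 0.64868082 -0.04651803]
 [ 0.5132212  -0.03978489]
 [ 0.53075107  0.22006257]]
lines [[0.65689297 0.12604922]
 [0.53779884 0.13240381]
 [0.65347406 0.04123088]
 [0.53324708 0.04794876]]
key 0.04 [[0.47494289 0.09223703]] console corners [[0.39190468 0.14218727]
 [0.39375794 0.03644579]]
key 0.05 [[0.47353755 0.09147045]] console corners [[0.39119609 0.14101489]
 [0.39303406 0.03614588]]
key 0.06 [[0.47213222 0.09070388]] console corners [[0.3904875  0.1398425 ]
 [0.39231018 0.03584596]]
key 0.07 [[0.47072689 0.08993731]] console corners [[0.38977891 0.13867011]
 [0.3915863  0.03554605]]
```

Lid sizes, the 266 x 136 tray and the carton spacing are consistent to within about 4%. The small green carton measures 50x70 and the other green is clearly larger, so the choice stands. I'll rotate first, then move above the green carton.

```bash
python3 -m inch '[0.085,0,0,0,0.18, 0.085,0,0,0,0.18, 0.085,0,0,0,0.18, 0.085,0,0,0,0.18, 0.085,0,0,0,0.18, 0.085,0,0,0,0.18, 0.085,0,0,0,0.18, 0.085,0,0,0,0.18]'; python3 -c "from h import *;st()"
```

```text
t: 1.1
tcp_pos: [0.1585, 0.5251, 0.2467]
eef_rot: [0.004, 0.995, -0.105, -0.002]
ft_force: [-0.1, -0.3, -0.5]
finger_gap: 0.085
t 1.1 tcp [0.1585 0.5251 0.2467] x [ 0.978 -0.208 -0.003] y [-0.208 -0.978  0.008] z [-0.004 -0.008 -1.   ] F [-0.1 -0.3 -0.5] gap 0.085 q6 [1.06 0.38 1.3  0.   1.46 1.27]
```

```bash
python3 -m inch '[0.085,0.039,0.044,0,0, 0.085,0.039,0.044,0,0, 0.085,0.039,0.044,0,0, 0.085,0.039,0.044,0,0, 0.085,0.039,0.044,0,0, 0.085,0.039,0.044,0,0, 0.085,0.039,0.044,0,0, 0.085,0.039,0.044,0,0, 0.085,0.039,0.044,0,0, 0.085,0.039,0.044,0,0, 0.085,0.039,0.044,0,0, 0.085,0.039,0.044,0,0, 0.085,0.039,0.044,0,0, 0.085,0.039,0.044,0,0]'
python3 - <<'E'
from h import *
import cv2
st(); c=cams.calibration("wrist"); im=cams.snapshot("wrist"); cv2.imwrite("pics/w1.png",im[:,:,::-1]); import pickle; pickle.dump(c,open("w1.pkl","wb"))
print(proj((.608,-.2426,.05),c=c))
E
```

```text
t: 2.85
tcp_pos: [0.5723, -0.2126, 0.2475]
eef_rot: [0.004, 0.995, -0.104, -0.003]
ft_force: [0.6, 0.6, 0.6]
finger_gap: 0.0852
t 2.85 tcp [ 0.5723 -0.2126  0.2475] x [ 0.978 -0.206 -0.005] y [-0.206 -0.978  0.008] z [-0.007 -0.007 -1.   ] F [0.6 0.6 0.6] gap 0.0852 q6 [-0.55  0.49  1.12 -0.01  1.53 -0.34]
(np.float64(324.94848414791306), np.float64(207.01736742423756))
```

View pics/w1.png

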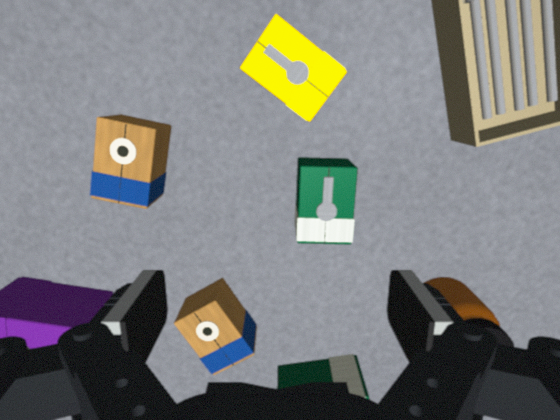

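The wrist view shows the small green carton's lid centred at about (326,205), against (325,207) predicted, and aligned with the jaws. Yellow is at (294,68), washers A at (128,160) and washers B at (215,325). The prediction agrees.

Run:
```python
from h import *
import pickle,cv2
c=pickle.load(open("w1.pkl","rb"))
p=np.array([w(x,.05,c=c)[:2] for x in [(299,167),(356,167),(354,244),(297,243)]]);print(p.mean(0),[np.linalg.norm(p[i]-p[(i+1)%4]).round(4) for i in range(4)]);d=p[2]+p[3]-p[0]-p[1];print(np.degrees(np.arctan2(d[1],d[0])))
g=p.mean(0)
s,m=st(); print("to go tool", m.T@np.array([*(g-s["tcp_pos"][:2]),0.033-s["tcp_pos"][2]]))
im=cv2.imread("pics/w1.png"); cv2.imwrite("pics/w1c.png",cv2.resize(im[90:390,70:370],None,fx=2,fy=2))
```

```text
[ 0.60941183 -0.24231894] [np.float64(0.049), np.float64(0.0712), np.float64(0.0522), np.float64(0.0703)]
-101.16407375817491
t 2.9 tcp [ 0.5742 -0.2186  0.246 ] x [ 0.978 -0.21  -0.005] y [-0.21  -0.978  0.01 ] z [-0.007 -0.009 -1.   ] F [-5.1 -3.1 -2.8] gap 0.085 q6 [-0.55  0.5   1.11 -0.01  1.53 -0.34]
to go tool [0.04043238 0.01352393 0.2129436 ]
```

View pics/w1c.png

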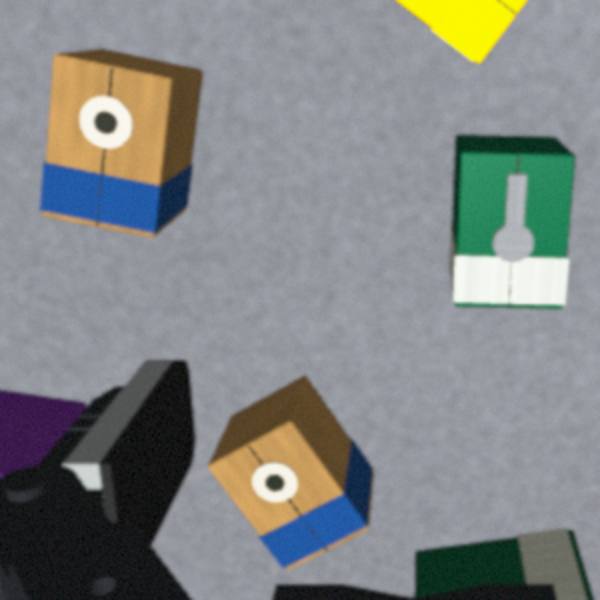

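```bash
python3 -m inch '[0.085,0.02,0.007,0.03,0, 0.085,0.02,0.007,0.04,0, 0.085,0,0,0.03,0, 0.085,0,0,0.02,0, 0.085,0,0,0,0]'
python3 - <<'E'
from h import *
s,m=st(); print("to go tool", m.T@(np.array([.609,-.2425,.033])-s["tcp_pos"]))
E
```

```text
t: 3.52
tcp_pos: [0.6104, -0.2448, 0.1192]
eef_rot: [0.004, 0.994, -0.107, -0.005]
ft_force: [-0.3, -0.6, 0.1]
finger_gap: 0.0848
t 3.52 tcp [ 0.6104 -0.2448  0.1192] x [ 0.977 -0.213 -0.009] y [-0.213 -0.977  0.009] z [-0.01  -0.007 -1.   ] F [-0.3 -0.6  0.1] gap 0.0848 q6 [-0.56  0.68  1.16 -0.01  1.31 -0.34]
to go tool [-0.00109699 -0.00278063  0.08622169]
```

```bash
python3 -m inch '[0.085,-0.001,-0.003,0.03,-0.01, 0.085,0,0,0.025,0, 0.085,0,0,0.02,0, 0.085,0,0,0.01,0, 0.045,0,0,0,0, 0.045,0,0,0,0, 0.045,0,0,0,0, 0.045,0,0,0,0, 0.045,0,0,0,0, 0.045,0,0,0,0]' 40
python3 - <<'E'
from h import *
s,m=st()
E
```

```text
t: 4.78
tcp_pos: [0.6116, -0.2432, 0.0388]
eef_rot: [0.006, 0.995, -0.102, -0.001]
ft_force: [-0.1, -0.1, -2.3]
finger_gap: 0.0494
t 4.78 tcp [ 0.6116 -0.2432  0.0388] x [ 0.979 -0.203 -0.001] y [-0.203 -0.979  0.012] z [-0.003 -0.012 -1.   ] F [-0.1 -0.1 -2.3] gap 0.0494 q6 [-0.55  0.76  1.24 -0.01  1.14 -0.34]
```

```bash
python3 -m inch '[0.045,0,0,-0.02,0, 0.045,0,0,-0.04,0, 0.045,0,0,-0.05,0, 0.045,0,0,-0.05,0, 0.045,0,0,-0.02,0]' 60
python3 - <<'E'
from h import *
s,m=st()
E
python3 -m inch '[0.045,-0.005,-0.018,0,0, 0.045,-0.012,-0.042,0,0, 0.045,-0.012,-0.042,0,0, 0.045,-0.012,-0.042,0,0, 0.045,-0.012,-0.042,0,0, 0.045,-0.012,-0.042,0,0, 0.045,-0.012,-0.042,0,0, 0.045,-0.009,-0.032,0,0, 0.045,-0.003,-0.015,0,0, 0.045,0,0,0,-0.07, 0.045,0,0,0,-0.07, 0.045,0,0,0,0]' 60
python3 - <<'E'
from h import *
import cv2,pickle
s,m=st()
c=cams.calibration("wrist"); im=cams.snapshot("wrist"); cv2.imwrite("pics/w2.png",im[:,:,::-1]);pickle.dump(c,open("w2.pkl","wb"))
cv2.imwrite("pics/t2.png",cams.snapshot("top")[:,:,::-1])
E
```

```text
t: 5.4
tcp_pos: [0.6112, -0.2405, 0.2206]
eef_rot: [0.004, 0.995, -0.102, -0.005]
ft_force: [0.2, -0.8, -5.2]
finger_gap: 0.0495
t 5.4 tcp [ 0.6112 -0.2405  0.2206] x [ 0.979 -0.203 -0.008] y [-0.203 -0.979  0.009] z [-0.01  -0.007 -1.   ] F [ 0.2 -0.8 -5.2] gap 0.0495 q6 [-0.55  0.59  1.01 -0.01  1.54 -0.35]
t: 6.9
tcp_pos: [0.5785, 0.1075, 0.2056]
eef_rot: [0.001, 0.999, -0.029, -0.016]
ft_force: [-0.5, 1.4, -4.6]
finger_gap: 0.0491
t 6.9 tcp [0.5785 0.1075 0.2056] x [ 0.998 -0.057 -0.032] y [-0.057 -0.998  0.004] z [-0.032 -0.002 -0.999] F [-0.5  1.4 -4.6] gap 0.0491 q6 [-0.02  0.49  1.24 -0.    1.44  0.04]
```

View pics/w2.png

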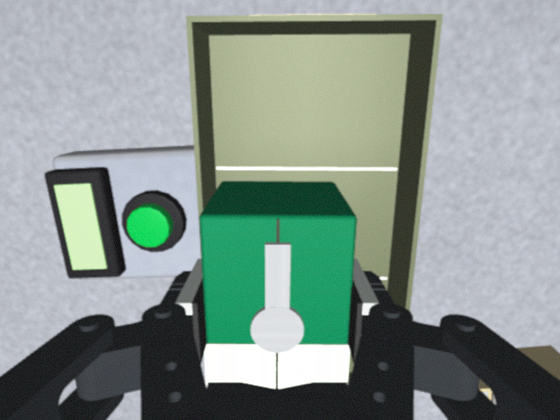

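The wrist view shows the carton held upright over the tray, with the far end rim at y≈16 and white lines at y≈168 and 278. I'll locate the tray from it.

Run:
```python
from h import *
import pickle
c=pickle.load(open("w2.pkl","rb"))
for x,z in [((188,17),.108),((441,15),.108),((435,120),.108),((197,150),.108),((215,168),.063),((397,168.5),.063),((388,278),.063),((148,227),.055)]: print(x,w(x,z,c=c).round(4))
s,m=st()
```

```text
(188, 17) [0.5338 0.2239 0.108 ]
(441, 15) [0.6677 0.2164 0.108 ]
(435, 120) [0.6678 0.1624 0.108 ]
(197, 150) [0.5303 0.1527 0.108 ]
(215, 168) [0.5304 0.1338 0.063 ]
(397, 168.5) [0.6599 0.1269 0.063 ]
(388, 278) [0.6557 0.0415 0.063 ]
(148, 227) [0.4714 0.0888 0.055 ]
t 7.0 tcp [0.5786 0.1073 0.2058] x [ 0.998 -0.058 -0.032] y [-0.058 -0.998  0.004] z [-0.032 -0.002 -0.999] F [-0.1  0.5 -5.7] gap 0.0487 q6 [-0.02  0.49  1.24 -0.    1.44  0.04]
```

View pics/t2.png

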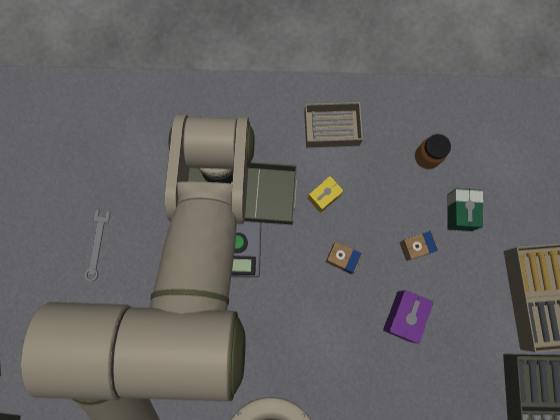

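Tray centre is about (0.592,0.087) and its yaw -3.3°, with both cameras agreeing to 3 mm. I'll centre over it, then lower in stages.

```bash
python3 -m inch '[0.045,0.005,0.007,0,0, 0.045,0.006,0.008,0.015,0, 0.045,0.003,0.004,0.02,0, 0.045,0,0,0.02,0, 0.045,0,0,0,0, 0.045,0,0,0,0]' 60
python3 - <<'E'
from h import *
s,m=st(); print("to go tool", m.T@(np.array([.592,.087,.104])-s["tcp_pos"]))
E
```

```text
t: 7.75
tcp_pos: [0.5912, 0.0832, 0.1457]
eef_rot: [0.002, 0.999, -0.032, -0.017]
ft_force: [0.2, -0.0, -5.0]
finger_gap: 0.049
t 7.75 tcp [0.5912 0.0832 0.1457] x [ 0.997 -0.064 -0.033] y [-0.064 -0.998  0.005] z [-0.034 -0.002 -0.999] F [ 0.2 -0.  -5. ] gap 0.049 q6 [-0.06  0.56  1.3  -0.    1.31  0.01]
to go tool [ 0.00196314 -0.00402917  0.04164664]
```

```bash
python3 -m inch '[0.045,0.002,-0.004,0.01,0, 0.045,0,0,0.012,0, 0.045,0,0,0.008,0, 0.045,0,0,0.004,0, 0.045,0,0,0,0]' 60
python3 - <<'E'
from h import *
s,m=st(); print("to go tool", m.T@(np.array([.592,.087,.104])-s["tcp_pos"]))
E
```

```text
t: 8.38
tcp_pos: [0.5928, 0.0873, 0.1101]
eef_rot: [0.002, 0.999, -0.032, -0.016]
ft_force: [-0.5, 0.6, -4.8]
finger_gap: 0.0489
t 8.38 tcp [0.5928 0.0873 0.1101] x [ 0.997 -0.063 -0.032] y [-0.063 -0.998  0.005] z [-0.032 -0.003 -0.999] F [-0.5  0.6 -4.8] gap 0.0489 q6 [-0.05  0.61  1.34 -0.    1.23  0.02]
to go tool [-0.00061244  0.00035466  0.00608096]
```

```bash
python3 -m inch '[0.045,0,0,0.003,0, 0.045,0,0,0.002,0, 0.045,0,0,0,0]'; python3 -m inch '[0.045,0,0,0.0015,0, 0.045,0,0,0,0]';python3 -m inch '[0.045,0,0,0.0015,0, 0.045,0,0,0,0]'
```

```text
t: 8.75
tcp_pos: [0.5929, 0.0873, 0.1053]
eef_rot: [0.002, 0.999, -0.032, -0.015]
ft_force: [0.0, -0.8, -4.7]
finger_gap: 0.0492
t: 9.0
tcp_pos: [0.593, 0.0873, 0.1039]
eef_rot: [0.002, 0.999, -0.032, -0.015]
ft_force: [-0.1, 0.1, -4.7]
finger_gap: 0.049
t: 9.25
tcp_pos: [0.5931, 0.0873, 0.1027]
eef_rot: [0.002, 0.999, -0.032, -0.015]
ft_force: [0.1, 0.2, -3.8]
finger_gap: 0.0491
```

Contact is beginning: the load has dropped from 4.7 to 3.8 N.

```bash
python3 -m inch '[0.045,0,0,0.001,0, 0.045,0,0,0,0]';python3 -m inch '[0.045,0,0,0.001,0, 0.045,0,0,0,0]'
```

```text
t: 9.5
tcp_pos: [0.5931, 0.0873, 0.1027]
eef_rot: [0.002, 0.999, -0.032, -0.014]
ft_force: [-0.5, -1.2, -3.1]
finger_gap: 0.0491
t: 9.75
tcp_pos: [0.5931, 0.0874, 0.1026]
eef_rot: [0.002, 0.999, -0.032, -0.014]
ft_force: [-0.4, -0.5, -1.9]
finger_gap: 0.049
```

```bash
python3 -m inch '[0.045,0,0,0.002,0, 0.045,0,0,0.001,0]'; python3 -m inch '[0.055,0,0,0,0, 0.06,0,0,0,0, 0.066,0,0,0,0, 0.066,0,0,0,0,0.066,0,0,-0.01,0, 0.066,0,0,-0.03,0, 0.066,0,0,-0.05,0,0.066,0,0,-0.04,0, 0.066,0,0,0,0]'
python3 - <<'E'
from h import *
import cv2,pickle
s,m=st()
c=cams.calibration("wrist"); im=cams.snapshot("wrist"); cv2.imwrite("pics/w3.png",im[:,:,::-1]);pickle.dump(c,open("w3.pkl","wb"))
E
```

```text
t: 10.0
tcp_pos: [0.5931, 0.0875, 0.1024]
eef_rot: [0.002, 0.999, -0.031, -0.013]
ft_force: [-4.8, -0.3, 5.6]
finger_gap: 0.0492
t: 11.12
tcp_pos: [0.5973, 0.0878, 0.2386]
eef_rot: [0.002, 0.999, -0.032, -0.011]
ft_force: [-0.1, -0.1, -0.1]
finger_gap: 0.0659
t 11.12 tcp [0.5973 0.0878 0.2386] x [ 0.998 -0.063 -0.022] y [-0.063 -0.998  0.005] z [-0.022 -0.003 -1.   ] F [-0.1 -0.1 -0.1] gap 0.0659 q6 [-0.05  0.49  1.14 -0.    1.53  0.02]
```

View pics/w3.png

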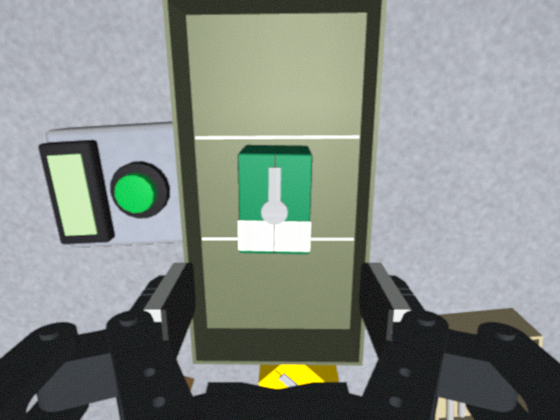

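The green carton stands upright between the two white lines (y≈137 and 239). Next I'll measure it against the tray, and locate the washers.

Run:
```python
from h import *
import pickle
c=pickle.load(open("w3.pkl","rb"))
p=np.array([w(x,.113,c=c)[:2] for x in [(239,155),(311,154),(311,252),(237,250)]]);print("lid",p.mean(0),[np.linalg.norm(p[i]-p[(i+1)%4]).round(4) for i in range(4)]);d=p[0]+p[1]-p[2]-p[3];print(np.degrees(np.arctan2(d[1],d[0])))
P=[w(x,z,c=c)[:2] for x,z in [((195,138),.063),((359,136),.063),((201,239),.063),((354,239),.063),((193,362),.108),((362,362),.108),((186,200),.108),((372,200),.108)]]; print(np.round(P,4)); print("mid lines",np.mean(P[:4],0))
s,m=st()
for n,g in dict(A=(.443,-.168),B=(.4746,-.3534)).items(): print(n,"tool",m.T@(np.array([*g,.22])-s["tcp_pos"]))
```

```text
lid [0.59253984 0.08947466] [np.float64(0.0477), np.float64(0.0699), np.float64(0.0529), np.float64(0.0681)]
85.73002211200573
[[ 0.5311  0.1335]
 [ 0.6598  0.1272]
 [ 0.5256  0.0485]
 [ 0.6555  0.0414]
 [ 0.5183 -0.0398]
 [ 0.6535 -0.0459]
 [ 0.5304  0.0949]
 [ 0.6604  0.0875]]
mid lines [0.59300099 0.08763741]
t 11.18 tcp [0.5966 0.0878 0.2367] x [ 0.998 -0.063 -0.026] y [-0.063 -0.998  0.005] z [-0.026 -0.003 -1.   ] F [-1.2  0.2 -1.3] gap 0.0663 q6 [-0.05  0.5   1.15 -0.    1.53  0.02]
A tool [-0.13664556  0.26491912  0.02145115]
B tool [-0.09338601  0.44794991  0.02120804]
```

```bash
python3 -m inch '[0.085,-0.01,0.019,0,0, 0.085,-0.019,0.037,0,0, 0.085,-0.02,0.04,0,0, 0.085,-0.02,0.04,0,0, 0.085,-0.02,0.04,0,0, 0.085,-0.02,0.04,0,0, 0.085,-0.01,0.025,0,0, 0.085,-0.005,0.01,0,0, 0.085,0,0,0,0.158, 0.085,0,0,0,0.158,0.085,0,0,0,0,0.085,0,0,0,0]'
python3 - <<'E'
from h import *
import cv2,pickle
s,m=st()
c=cams.calibration("wrist"); im=cams.snapshot("wrist"); cv2.imwrite("pics/w4.png",im[:,:,::-1]);pickle.dump(c,open("w4.pkl","wb"))
E
```

```text
t: 12.68
tcp_pos: [0.4488, -0.1585, 0.2302]
eef_rot: [0.001, 0.982, -0.189, -0.023]
ft_force: [0.1, -0.7, 0.7]
finger_gap: 0.0851
t 12.68 tcp [ 0.4488 -0.1585  0.2302] x [ 0.927 -0.372 -0.045] y [-0.372 -0.928  0.011] z [-0.046  0.006 -0.999] F [ 0.1 -0.7  0.7] gap 0.0851 q6 [-0.58  0.29  1.5  -0.02  1.39 -0.19]
```

View pics/w4.png

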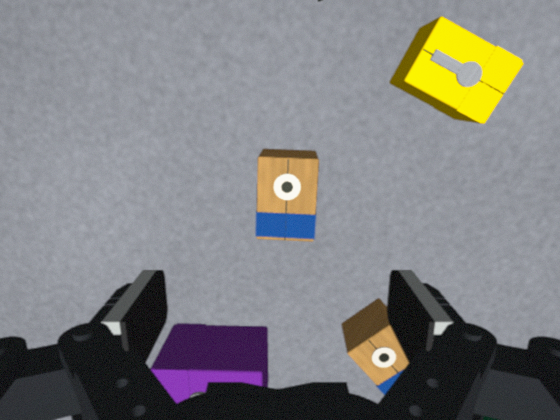

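Run:
```python
from h import *
import pickle
c=pickle.load(open("w4.pkl","rb"))
p=np.array([w(x,.05,c=c)[:2] for x in [(259,157),(318,158),(315,240),(256,240)]]);print("lid",p.mean(0),[np.linalg.norm(p[i]-p[(i+1)%4]).round(4) for i in range(4)]);d=p[0]+p[1]-p[2]-p[3];print(np.degrees(np.arctan2(d[1],d[0])))
s,m=st()
print("tool",m.T@(np.array([*p.mean(0),.037])-s["tcp_pos"]), np.degrees(np.arctan2(m[1,0],m[0,0])))
```

```text
lid [ 0.44404479 -0.16906705] [np.float64(0.0477), np.float64(0.0708), np.float64(0.051), np.float64(0.0723)]
66.56954797669141
t 12.72 tcp [ 0.4488 -0.1585  0.2302] x [ 0.927 -0.372 -0.045] y [-0.372 -0.928  0.011] z [-0.046  0.006 -0.999] F [-0.1  0.1 -0.5] gap 0.0848 q6 [-0.58  0.29  1.5  -0.02  1.39 -0.19]
tool [0.00831513 0.00933226 0.1931735 ] -21.89164052960293
```

```bash
python3 -m inch '[0.085,0.004,0.005,0.03,0, 0.085,0.004,0.005,0.04,0, 0.085,0,0,0.03,0, 0.085,0,0,0.015,0, 0.085,0,0,0,0]'
python3 - <<'E'
from h import *
s,m=st(); print("to go tool", m.T@(np.array([.4435,-.1685,.037])-s["tcp_pos"]))
E
```

```text
t: 13.35
tcp_pos: [0.448, -0.1698, 0.1121]
eef_rot: [0.001, 0.983, -0.184, -0.022]
ft_force: [0.3, 0.6, 0.8]
finger_gap: 0.0851
t 13.35 tcp [ 0.448  -0.1698  0.1121] x [ 0.931 -0.362 -0.044] y [-0.362 -0.932  0.011] z [-0.045  0.005 -0.999] F [0.3 0.6 0.8] gap 0.0851 q6 [-0.6   0.43  1.67 -0.02  1.08 -0.22]
to go tool [-0.00141006 -0.00043368  0.07522611]
```

```bash
python3 -m inch '[0.085,-0.001,0,0.025,0, 0.085,0,0,0.025,0, 0.085,0,0,0.017,0, 0.085,0,0,0.007,0, 0.045,0,0,0,0, 0.045,0,0,0,0, 0.045,0,0,0,0, 0.045,0,0,0,0, 0.045,0,0,0,0, 0.045,0,0,0,0]' 30
python3 - <<'E'
from h import *
s,m=st()
E
```

```text
t: 14.6
tcp_pos: [0.4473, -0.1706, 0.042]
eef_rot: [0.004, 0.983, -0.181, -0.017]
ft_force: [-0.4, -0.1, -1.7]
finger_gap: 0.0498
t 14.6 tcp [ 0.4473 -0.1706  0.042 ] x [ 0.934 -0.356 -0.033] y [-0.356 -0.934  0.014] z [-0.036 -0.001 -0.999] F [-0.4 -0.1 -1.7] gap 0.0498 q6 [-0.6   0.54  1.75 -0.03  0.88 -0.22]
```

```bash
python3 -m inch '[0.045,0,0,-0.02,0, 0.045,0,0,-0.04,0, 0.045,0,0,-0.05,0, 0.045,0,0,-0.045,0, 0.045,0,0,-0.02,0, 0.045,0.006,-0.02,0,0, 0.045,0.013,-0.04,0,0, 0.045,0.013,-0.04,0,0, 0.045,0.013,-0.04,0,0, 0.045,0.013,-0.04,0,0, 0.045,0.007,-0.02,0,0, 0.045,0,0,0,-0.15, 0.045,0,0,0,-0.157, 0.045,0,0,0,0, 0.045,0,0,0,0]' 30
python3 - <<'E'
from h import *
import cv2,pickle
s,m=st(); print("to go tool", m.T@(np.array([.5885,.0028,.2])-s["tcp_pos"]),np.degrees(np.arctan2(m[1,0],m[0,0])))
c=cams.calibration("wrist"); im=cams.snapshot("wrist"); cv2.imwrite("pics/w5.png",im[:,:,::-1]);pickle.dump(c,open("w5.pkl","wb"))
E
```

```text
t: 16.48
tcp_pos: [0.5883, -0.0006, 0.215]
eef_rot: [-0.0, 0.999, -0.027, -0.021]
ft_force: [-0.3, 0.0, -1.9]
finger_gap: 0.0502
t 16.48 tcp [ 0.5883 -0.0006  0.215 ] x [ 0.998 -0.054 -0.042] y [-0.054 -0.999  0.001] z [-0.042  0.001 -0.999] F [-0.3  0.  -1.9] gap 0.0502 q6 [-0.2   0.49  1.22 -0.01  1.47 -0.14]
to go tool [ 0.00066411 -0.0034396   0.01494719] -3.0860571150732197
```

View pics/w5.png

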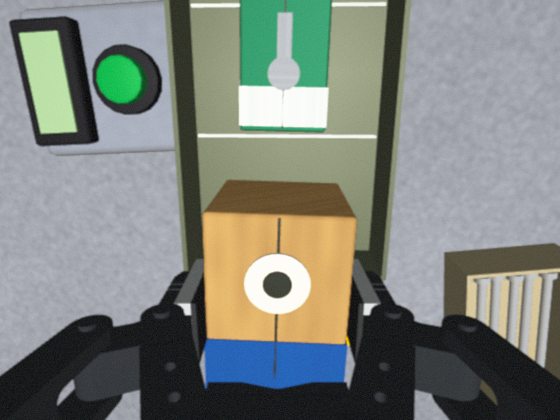

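The washer carton is upright and held over the near-right end bay, clear of the green one. The white line is at y≈136. Next I'll lower it.

```bash
python3 - <<'E'
from h import *
import pickle
c=pickle.load(open("w5.pkl","rb"))
print([w(x,z,c=c)[:2].round(4) for x,z in [((198,136),.063),((376,137),.063),((239,126),.113),((327,128),.113)]])
E
python3 -m inch '[0.045,0.001,-0.001,0.02,0, 0.045,0.001,-0.001,0.03,0, 0.045,0.001,-0.001,0.025,0, 0.045,0,0,0.012,0, 0.045,0,0,0.005,0, 0.045,0,0,0,0]'
python3 - <<'E'
from h import *
s,m=st(); print("to go tool", m.T@(np.array([.5885,.0028,.105])-s["tcp_pos"]))
E
```

```text
[array([0.5265, 0.0485]), array([0.655 , 0.0414]), array([0.5644, 0.0571]), array([0.616 , 0.0533])]
t: 17.27
tcp_pos: [0.5884, 0.0015, 0.1222]
eef_rot: [0.0, 0.999, -0.032, -0.019]
ft_force: [0.2, 0.0, -1.8]
finger_gap: 0.0503
t 17.27 tcp [0.5884 0.0015 0.1222] x [ 0.997 -0.063 -0.038] y [-0.063 -0.998  0.002] z [-0.038  0.    -0.999] F [ 0.2  0.  -1.8] gap 0.0503 q6 [-0.2   0.58  1.35 -0.01  1.25 -0.13]
to go tool [ 0.00062111 -0.00135712  0.01713879]
```

```bash
python3 -m inch '[0.045,0,-0.001,0.006,0, 0.045,0,0,0.005,0, 0.045,0,0,0.002,0, 0.045,0,0,0,0]'; python3 -m inch '[0.045,0,0,0.0015,0, 0.045,0,0,0,0]';python3 -m inch '[0.045,0,0,0.0015,0, 0.045,0,0,0,0]'
```

```text
t: 17.77
tcp_pos: [0.5887, 0.0024, 0.1099]
eef_rot: [0.001, 0.999, -0.032, -0.018]
ft_force: [-0.3, -0.2, -1.6]
finger_gap: 0.05
t: 18.02
tcp_pos: [0.5887, 0.0024, 0.1084]
eef_rot: [0.001, 0.999, -0.032, -0.017]
ft_force: [-0.2, -0.1, -0.3]
finger_gap: 0.0499
t: 18.27
tcp_pos: [0.5887, 0.0024, 0.1069]
eef_rot: [0.001, 0.999, -0.032, -0.017]
ft_force: [1.0, -0.1, -2.1]
finger_gap: 0.0498
```

```bash
python3 -m inch '[0.045,0,0,0.0012,0, 0.045,0,0,0,0]';python3 -m inch '[0.045,0,0,0.001,0, 0.045,0,0,0,0]'
```

```text
t: 18.52
tcp_pos: [0.5887, 0.0024, 0.1057]
eef_rot: [0.001, 0.999, -0.032, -0.017]
ft_force: [1.2, -0.3, -2.3]
finger_gap: 0.05
t: 18.77
tcp_pos: [0.5887, 0.0024, 0.1047]
eef_rot: [0.001, 0.999, -0.032, -0.017]
ft_force: [-1.0, -0.2, -1.1]
finger_gap: 0.0498
```

```bash
python3 -m inch '[0.045,0,0,0.001,0, 0.045,0,0,0,0]';python3 -m inch '[0.045,0,0,0.001,0, 0.045,0,0,0,0]'
```

```text
t: 19.02
tcp_pos: [0.5887, 0.0025, 0.1042]
eef_rot: [0.001, 0.999, -0.032, -0.017]
ft_force: [-1.7, 0.8, 1.3]
finger_gap: 0.0501
t: 19.27
tcp_pos: [0.5888, 0.0023, 0.1039]
eef_rot: [0.001, 0.999, -0.032, -0.016]
ft_force: [-1.9, 1.9, 2.7]
finger_gap: 0.0498
```

Contact is confirmed: the force went from -2 to +2.7 N and downward motion stalled. I'll release and retreat.

```bash
python3 -m inch '[0.055,0,0,0,0, 0.06,0,0,0,0, 0.066,0,0,0,0, 0.066,0,0,0,0,0.066,0,0,-0.01,0, 0.066,0,0,-0.03,0, 0.066,0,0,-0.05,0,0.066,0,0,-0.04,0, 0.066,0,0,0,0]'
python3 - <<'E'
from h import *
import cv2,pickle
s,m=st()
c=cams.calibration("wrist"); im=cams.snapshot("wrist"); cv2.imwrite("pics/w6.png",im[:,:,::-1]);pickle.dump(c,open("w6.pkl","wb"))
print("B",m.T@(np.array([.4746,-.3534,.23])-s["tcp_pos"]))
E
```

```text
t: 20.4
tcp_pos: [0.5934, 0.0023, 0.2399]
eef_rot: [0.001, 0.999, -0.032, -0.016]
ft_force: [0.2, 0.2, -0.4]
finger_gap: 0.0657
t 20.4 tcp [0.5934 0.0023 0.2399] x [ 0.997 -0.064 -0.031] y [-0.064 -0.998  0.003] z [-0.031 -0.001 -1.   ] F [ 0.2  0.2 -0.4] gap 0.0657 q6 [-0.19  0.48  1.17 -0.01  1.53 -0.13]
B [-0.09553584  0.36250253  0.0140606 ]
```

View pics/w6.png

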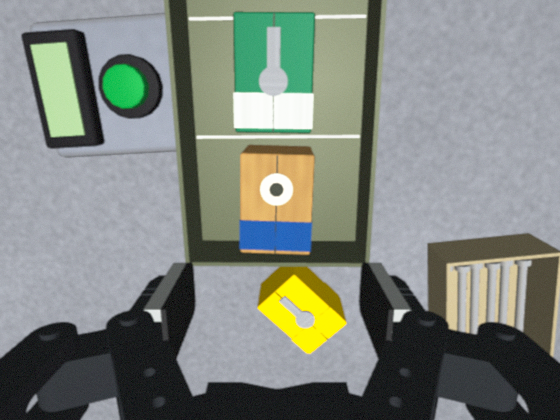

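Washers A is upright in the end bay at (276,200), in line with the green carton, and the tray is level. Next is washers B.

```bash
python3 -m inch '[0.085,-0.005,0.02,0,0, 0.085,-0.011,0.04,0,0, 0.085,-0.011,0.042,0,0, 0.085,-0.011,0.042,0,0, 0.085,-0.011,0.042,0,0, 0.085,-0.011,0.042,0,0, 0.085,-0.011,0.042,0,0, 0.085,-0.01,0.04,0,0, 0.085,-0.005,0.02,0,0, 0.085,0,0,0,-0.13, 0.085,0,0,0,-0.14, 0.085,0,0,0,-0.13,0.085,0,0,0,0,0.085,0,0,0,0]'
python3 - <<'E'
from h import *
import cv2,pickle
s,m=st()
c=cams.calibration("wrist"); im=cams.snapshot("wrist"); cv2.imwrite("pics/w7.png",im[:,:,::-1]);pickle.dump(c,open("w7.pkl","wb"))
E
```

```text
t: 22.2
tcp_pos: [0.472, -0.3365, 0.2282]
eef_rot: [-0.012, 0.985, 0.17, -0.027]
ft_force: [0.2, 0.2, -0.1]
finger_gap: 0.0848
t 22.2 tcp [ 0.472  -0.3365  0.2282] x [ 0.941  0.335 -0.05 ] y [ 0.333 -0.942 -0.033] z [-0.058  0.014 -0.998] F [ 0.2  0.2 -0.1] gap 0.0848 q6 [-0.81  0.47  1.21 -0.03  1.51 -1.15]
```

View pics/w7.png

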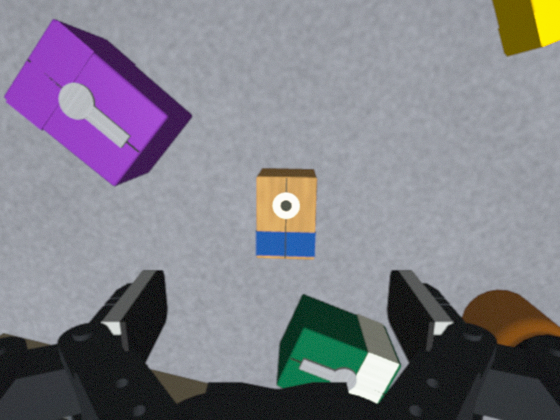

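Run:
```python
from h import *
import pickle
c=pickle.load(open("w7.pkl","rb"))
p=np.array([w(x,.05,c=c)[:2] for x in [(257,177),(316,177),(315,256),(256,256)]]);print("lid",p.mean(0),[np.linalg.norm(p[i]-p[(i+1)%4]).round(4) for i in range(4)]);d=p[0]+p[1]-p[2]-p[3];print(np.degrees(np.arctan2(d[1],d[0])))
s,m=st()
print("tool",m.T@(np.array([*p.mean(0),.037])-s["tcp_pos"]), np.degrees(np.arctan2(m[1,0],m[0,0])))
```

```text
lid [ 0.47683546 -0.35370809] [np.float64(0.0482), np.float64(0.0685), np.float64(0.0509), np.float64(0.0691)]
109.23109260412875
t 22.25 tcp [ 0.4721 -0.3365  0.2283] x [ 0.941  0.335 -0.05 ] y [ 0.334 -0.942 -0.033] z [-0.058  0.014 -0.998] F [ 0.4  0.  -0.1] gap 0.0852 q6 [-0.81  0.47  1.21 -0.03  1.51 -1.15]
tool [0.00820162 0.02412397 0.19040266] 19.60630423935192
```

```bash
python3 -m inch '[0.085,0.003,0.01,0.02,0, 0.085,0.004,0.01,0.03,0, 0.085,0.001,0.003,0.03,0, 0.085,0,0,0.025,0, 0.085,0,0,0.01,0, 0.085,0,0,0,0]'
python3 - <<'E'
from h import *
s,m=st(); print("to go tool", m.T@(np.array([.476,-.3537,.037])-s["tcp_pos"]))
E
```

```text
t: 23.0
tcp_pos: [0.4815, -0.3544, 0.1099]
eef_rot: [-0.011, 0.986, 0.166, -0.027]
ft_force: [-0.1, 1.0, 1.1]
finger_gap: 0.085
t 23.0 tcp [ 0.4815 -0.3544  0.1099] x [ 0.943  0.328 -0.049] y [ 0.327 -0.945 -0.03 ] z [-0.056  0.013 -0.998] F [-0.1  1.   1.1] gap 0.085 q6 [-0.82  0.61  1.33 -0.03  1.25 -1.14]
to go tool [-0.00139056 -0.00021249  0.07310387]
```

```bash
python3 -m inch '[0.085,-0.001,0,0.025,0, 0.085,0,0,0.024,0, 0.085,0,0,0.017,0, 0.085,0,0,0.005,0, 0.045,0,0,0,0, 0.045,0,0,0,0, 0.045,0,0,0,0, 0.045,0,0,0,0, 0.045,0,0,0,0, 0.045,0,0,0,0]' 30
python3 - <<'E'
from h import *
s,m=st()
E
```

```text
t: 24.25
tcp_pos: [0.4799, -0.3569, 0.0455]
eef_rot: [-0.005, 0.986, 0.165, -0.023]
ft_force: [0.0, -0.1, -1.9]
finger_gap: 0.0498
t 24.25 tcp [ 0.4799 -0.3569  0.0455] x [ 0.944  0.326 -0.043] y [ 0.326 -0.945 -0.017] z [-0.046  0.002 -0.999] F [ 0.  -0.1 -1.9] gap 0.0498 q6 [-0.82  0.69  1.4  -0.04  1.09 -1.14]
```

```bash
python3 -m inch '[0.045,0,0,-0.02,0, 0.045,0,0,-0.04,0, 0.045,0,0,-0.05,0, 0.045,0,0,-0.045,0, 0.045,0,0,-0.02,0]' 30;  python3 -m inch '[0.045,0.01,-0.017,0,0, 0.045,0.02,-0.033,0,0, 0.045,0.021,-0.034,0,0, 0.045,0.021,-0.034,0,0, 0.045,0.021,-0.034,0,0, 0.045,0.021,-0.034,0,0, 0.045,0.021,-0.034,0,0, 0.045,0.021,-0.034,0,0, 0.045,0.021,-0.034,0,0, 0.045,0.021,-0.034,0,0, 0.045,0.021,-0.034,0,0, 0.045,0.02,-0.033,0,0, 0.045,0.016,-0.026,0,0, 0.045,0.01,-0.017,0,0,0.045,0,0,0,0.13,0.045,0,0,0,0.13,0.045,0,0,0,0.13,0.045,0,0,0,0]'
python3 - <<'E'
from h import *
import cv2,pickle
s,m=st(); print("to go tool", m.T@(np.array([.598,.169,.2])-s["tcp_pos"]),np.degrees(np.arctan2(m[1,0],m[0,0])))
c=cams.calibration("wrist"); im=cams.snapshot("wrist"); cv2.imwrite("pics/w8.png",im[:,:,::-1]);pickle.dump(c,open("w8.pkl","wb"))
E
```

```text
t: 24.88
tcp_pos: [0.4875, -0.3566, 0.2233]
eef_rot: [-0.007, 0.986, 0.165, -0.024]
ft_force: [-0.2, -0.7, -1.5]
finger_gap: 0.0493
t: 27.12
tcp_pos: [0.5854, 0.1735, 0.1997]
eef_rot: [-0.006, 0.999, -0.031, -0.044]
ft_force: [0.9, -0.7, -1.0]
finger_gap: 0.0498
t 27.12 tcp [0.5854 0.1735 0.1997] x [ 0.994 -0.062 -0.088] y [-0.063 -0.998 -0.01 ] z [-0.087  0.015 -0.996] F [ 0.9 -0.7 -1. ] gap 0.0498 q6 [0.09 0.56 1.15 0.02 1.52 0.15]
to go tool [ 0.01280644  0.00366666 -0.00144451] -3.5397408383162707
```

View pics/w8.png

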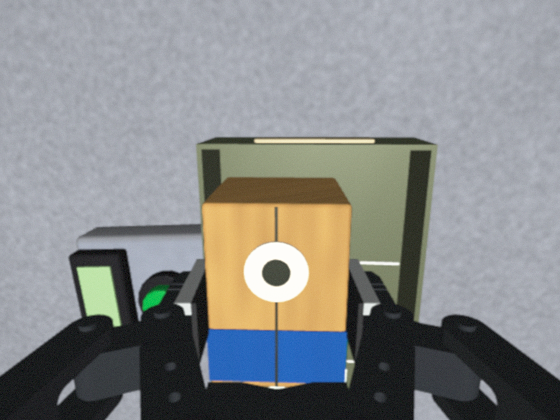

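The tool has tilted about 5° during the fast moves, and the carton about 2.4°. I'll see whether vertical moves reduce it before setting down.

```bash
python3 -m inch '[0.045,0,0,-0.05,0, 0.045,0,0,-0.05,0, 0.045,0,0,0,0]'|sed -n 2,3p; python3 -c "from h import *;st()"; python3 -m inch '[0.045,0,0,0.02,0, 0.045,0,0,0.02,0,0.045,0,0,0.02,0,0.045,0,0,0.02,0, 0.045,0,0,0,0]'|sed -n 2,3p; python3 -c "from h import *;st()"
```

```text
tcp_pos: [0.5936, 0.1719, 0.3006]
eef_rot: [-0.006, 0.999, -0.027, -0.045]
t 27.55 tcp [0.5936 0.1719 0.3006] x [ 0.994 -0.052 -0.091] y [-0.054 -0.999 -0.01 ] z [-0.091  0.015 -0.996] F [ 0.3 -0.6 -1.2] gap 0.0494 q6 [0.08 0.52 0.93 0.02 1.78 0.14]
tcp_pos: [0.5834, 0.173, 0.2128]
eef_rot: [-0.006, 0.998, -0.022, -0.05]
t 28.18 tcp [0.5834 0.173  0.2128] x [ 0.994 -0.043 -0.1  ] y [-0.044 -0.999 -0.01 ] z [-0.099  0.014 -0.995] F [-0.4 -0.1 -0.5] gap 0.0497 q6 [0.08 0.55 1.12 0.02 1.57 0.13]
```

Run:
```python
from h import *
import pickle
s,m=st(); print("to go tool", m.T@(np.array([.600,.169,.135])-s["tcp_pos"]))
c=pickle.load(open("w8.pkl","rb"))
print([w(x,z,c=c)[:2].round(4) for x,z in [((198,145),.108),((434,145),.108),((399,264),.063)]])
```

```text
t 28.18 tcp [0.5834 0.173  0.2128] x [ 0.994 -0.043 -0.1  ] y [-0.044 -0.999 -0.01 ] z [-0.099  0.014 -0.995] F [-0.4 -0.1 -0.5] gap 0.0497 q6 [0.08 0.55 1.12 0.02 1.57 0.13]
to go tool [0.02446828 0.00403711 0.07567913]
[array([0.5338, 0.2238]), array([0.6666, 0.2168]), array([0.6598, 0.1261])]
```

```bash
python3 -m inch '[0.045,0.012,0.002,0.02,0.014, 0.045,0.012,0.002,0.03,0, 0.045,0,0,0.02,0, 0.045,0,0,0,0]'
python3 - <<'E'
from h import *
s,m=st(); print("to go tool", m.T@(np.array([.600,.169,.111])-s["tcp_pos"]),np.degrees(np.arctan2(m[1,0],m[0,0])))
E
```

```text
t: 28.68
tcp_pos: [0.6024, 0.168, 0.1361]
eef_rot: [-0.006, 0.998, -0.029, -0.05]
ft_force: [0.4, 0.9, -1.0]
finger_gap: 0.05
t 28.68 tcp [0.6024 0.168  0.1361] x [ 0.993 -0.057 -0.099] y [-0.059 -0.998 -0.008] z [-0.099  0.014 -0.995] F [ 0.4  0.9 -1. ] gap 0.05 q6 [0.07 0.64 1.18 0.02 1.42 0.13]
to go tool [ 4.09114231e-05 -6.68364264e-04  2.52415635e-02] -3.3058902150779708
```

```bash
python3 -m inch '[0.045,0,-0.001,0.009,0, 0.045,0,0,0.007,0, 0.045,0,0,0.003,0, 0.045,0,0,0,0]'; python3 -m inch '[0.045,0,0,0.0015,0, 0.045,0,0,0,0]';python3 -m inch '[0.045,0,0,0.0015,0, 0.045,0,0,0,0]'
```

```text
t: 29.18
tcp_pos: [0.6017, 0.1693, 0.1175]
eef_rot: [-0.006, 0.998, -0.029, -0.048]
ft_force: [0.1, 0.9, -1.8]
finger_gap: 0.0495
t: 29.42
tcp_pos: [0.6018, 0.1694, 0.1165]
eef_rot: [-0.006, 0.998, -0.029, -0.047]
ft_force: [-0.1, 1.1, -2.3]
finger_gap: 0.0498
t: 29.68
tcp_pos: [0.6017, 0.1694, 0.1152]
eef_rot: [-0.006, 0.998, -0.029, -0.047]
ft_force: [-0.1, 0.5, -0.8]
finger_gap: 0.0495
```

```bash
python3 -m inch '[0.045,0,0,0.0015,0, 0.045,0,0,0,0]'; python3 -m inch '[0.045,0,0,0.0015,0, 0.045,0,0,0,0]';python3 -m inch '[0.045,0,0,0.0015,0, 0.045,0,0,0,0]'
```

```text
t: 29.92
tcp_pos: [0.6016, 0.1694, 0.1135]
eef_rot: [-0.006, 0.998, -0.029, -0.047]
ft_force: [-0.1, -0.8, -1.3]
finger_gap: 0.0495
t: 30.18
tcp_pos: [0.6014, 0.1694, 0.1119]
eef_rot: [-0.006, 0.998, -0.029, -0.047]
ft_force: [-0.0, 0.3, -1.2]
finger_gap: 0.0496
t: 30.42
tcp_pos: [0.6012, 0.1694, 0.1103]
eef_rot: [-0.006, 0.998, -0.029, -0.047]
ft_force: [0.1, 0.2, -0.7]
finger_gap: 0.0496
```

```bash
python3 -m inch '[0.045,0,0,0.001,0, 0.045,0,0,0,0]'; python3 -m inch '[0.045,0,0,0.001,0, 0.045,0,0,0,0]'
```

```text
t: 30.68
tcp_pos: [0.6012, 0.1695, 0.1094]
eef_rot: [-0.006, 0.998, -0.029, -0.047]
ft_force: [-0.1, 1.0, -1.1]
finger_gap: 0.0499
t: 30.92
tcp_pos: [0.6012, 0.1694, 0.1092]
eef_rot: [-0.006, 0.998, -0.029, -0.047]
ft_force: [-0.2, 0.4, -0.6]
finger_gap: 0.0496
```

```bash
python3 -m inch '[0.045,0,0,0.0015,0, 0.045,0,0,0,0]'; python3 -m inch '[0.045,0,0,0.0015,0, 0.045,0,0,0,0]'
```

```text
t: 31.18
tcp_pos: [0.6012, 0.1694, 0.1091]
eef_rot: [-0.006, 0.999, -0.029, -0.046]
ft_force: [-0.7, -0.7, 1.0]
finger_gap: 0.0499
t: 31.42
tcp_pos: [0.6013, 0.1694, 0.1091]
eef_rot: [-0.006, 0.999, -0.029, -0.045]
ft_force: [-0.7, -1.2, 2.6]
finger_gap: 0.0498
```

In contact: motion stalled and the force is +2.6 N. I'll open in sub-millimetre steps so the carton settles gradually.

```bash
python3 -m inch '[0.05,0,0,0,0, 0.0503,0,0,0,0, 0.0506,0,0,0,0, 0.0509,0,0,0,0, 0.0512,0,0,0,0, 0.0515,0,0,0,0, 0.0518,0,0,0,0, 0.0522,0,0,0,0, 0.0526,0,0,0,0, 0.053,0,0,0,0, 0.0535,0,0,0,0, 0.054,0,0,0,0]' 20; python3 -m inch '[0.056,0,0,0,0, 0.06,0,0,0,0, 0.066,0,0,0,0,0.066,0,0,0,0]'
```

```text
t: 32.92
tcp_pos: [0.601, 0.1696, 0.1078]
eef_rot: [-0.006, 0.999, -0.029, -0.046]
ft_force: [-0.9, 0.1, -0.7]
finger_gap: 0.0541
t: 33.42
tcp_pos: [0.6013, 0.1696, 0.108]
eef_rot: [-0.006, 0.999, -0.029, -0.045]
ft_force: [0.5, 0.4, 0.0]
finger_gap: 0.0661
```

```bash
python3 -m inch '[0.066,-0.001,0,-0.01,0, 0.066,-0.002,0,-0.02,0, 0.066,-0.003,0,-0.03,0, 0.066,-0.003,0,-0.04,0, 0.066,-0.003,0,-0.04,0, 0.066,0,0,0,0]'
python3 - <<'E'
from h import *
import cv2,pickle
s,m=st()
c=cams.calibration("wrist"); im=cams.snapshot("wrist"); cv2.imwrite("pics/w9.png",im[:,:,::-1]);pickle.dump(c,open("w9.pkl","wb"))
E
```

```text
t: 34.17
tcp_pos: [0.6019, 0.1681, 0.2567]
eef_rot: [-0.006, 0.999, -0.029, -0.044]
ft_force: [0.2, -0.0, -0.5]
finger_gap: 0.0662
t 34.17 tcp [0.6019 0.1681 0.2567] x [ 0.994 -0.057 -0.088] y [-0.058 -0.998 -0.01 ] z [-0.088  0.015 -0.996] F [ 0.2 -0.  -0.5] gap 0.0662 q6 [0.07 0.55 1.   0.02 1.68 0.13]
```

View pics/w9.png

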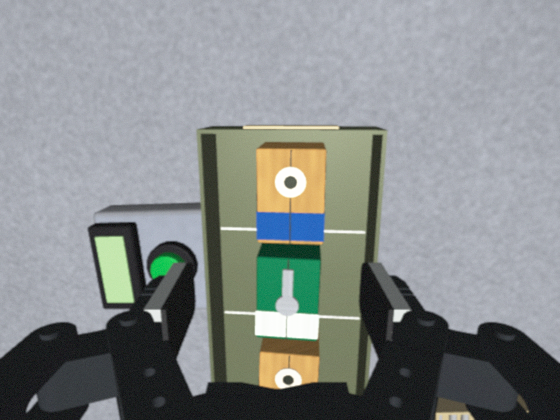

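All three stand in a row: lid centres at (291,190), (288,295) and (288,370), with the tray square. I'll triangulate the key across several views.

Run:
```python
from h import *
import pickle
from scipy.optimize import least_squares
V=[("w3",(134,194)),("w6",(123,86)),("w5",(119,79)),("w2",(148,227))]
C=[(pickle.load(open(n+".pkl","rb")),x) for n,x in V]+[(cams.calibration("top"),(236.6,241.6))]
r=least_squares(lambda p:np.concatenate([np.array(proj(p,c=c))-x for c,x in C]),[.472,.09,.055]);print(r.x.round(4),r.fun.round(1))
for z in (.05,.06,.07):print(z,[w(x,z,c=c)[:2].round(4) for c,x in C])
s,m=st(); print("tool", m.T@(np.array([r.x[0],r.x[1],.2])-s["tcp_pos"]))
c=pickle.load(open("w9.pkl","rb"))
p=np.array([w(x,.113,c=c)[:2] for x in [(257,149),(325,150),(323,241),(257,240)]]);print("Blid",p.mean(0))
p=np.array([w(x,.113,c=c)[:2] for x in [(258,258),(321,258),(319,339),(255,337)]]);print("Glid",p.mean(0))
```

```text
[0.4738 0.0909 0.0609] [-0.2 -0.3  0.3  0.2 -0.1  0.2 -0.2 -0.1 -0.  -0.7]
0.05 [array([0.4692, 0.0881]), array([0.4689, 0.0916]), array([0.469 , 0.0918]), array([0.4693, 0.0872]), array([0.4736, 0.0915])]
0.06 [array([0.4735, 0.0904]), array([0.4732, 0.0911]), array([0.4734, 0.091 ]), array([0.4735, 0.0905]), array([0.4722, 0.0908])]
0.07 [array([0.4778, 0.0927]), array([0.4774, 0.0905]), array([0.4778, 0.0903]), array([0.4777, 0.0938]), array([0.4708, 0.09  ])]
t 34.23 tcp [0.6014 0.1681 0.2546] x [ 0.994 -0.057 -0.092] y [-0.058 -0.998 -0.009] z [-0.091  0.015 -0.996] F [ 0.7 -0.  -0.6] gap 0.0661 q6 [0.07 0.55 1.   0.02 1.68 0.13]
tool [-0.11743091  0.08505539  0.06488355]
Blid [0.59893465 0.17291215]
Glid [0.5931442  0.08921875]
```

```bash
python3 -m inch '[0,-0.015,0.01,0,0, 0,-0.03,0.022,0,0, 0,-0.03,0.022,0,0, 0,-0.025,0.018,0,0, 0,-0.01,0.008,0,0, 0,0,0,0,0.175,0,0,0,0,0.175,0,0,0,0,0.175,0,0,0,0,0.175,0,0,0,0,0.175,0,0,0,0,0.175,0,0,0,0,0.175,0,0,0,0,0.175,0,0,0,0,0.175,0,0,0,0,0]' 40
python3 - <<'E'
from h import *
import cv2,pickle
s,m=st(); print("tool", m.T@(np.array([.4735,.0905,.12])-s["tcp_pos"]))
c=cams.calibration("wrist"); im=cams.snapshot("wrist"); cv2.imwrite("pics/w10.png",im[:,:,::-1]);print(proj((.4736,.0909,.061),c=c))
E
```

```text
t: 36.1
tcp_pos: [0.4845, 0.094, 0.2537]
eef_rot: [-0.036, -0.666, 0.744, 0.043]
ft_force: [0.3, -0.3, -0.0]
finger_gap: 0.0001
t 36.1 tcp [0.4845 0.094  0.2537] x [-0.111 -0.994 -0.004] y [-0.988  0.11   0.111] z [-0.11   0.016 -0.994] F [ 0.3 -0.3 -0. ] gap 0.0001 q6 [-0.05  0.32  1.38  0.01  1.55  1.63]
tool [ 0.00520394 -0.0044466   0.13398043]
(np.float64(283.7943835162876), np.float64(171.65722629174346))
```

View pics/w10.png

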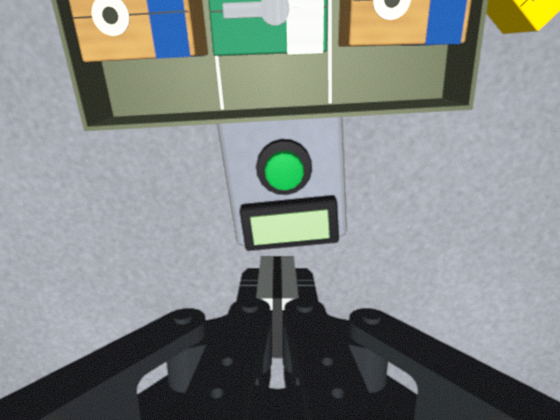

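```bash
python3 - <<'E'
from h import *
s,m=st(); c=cams.calibration("wrist"); print("cam in tool",m.T@(np.array(c["world_from_camera"])[:3,3]-s["tcp_pos"]))
print("tool", m.T@(np.array([.4746,.0902,.12])-s["tcp_pos"]))
E
python3 -m inch '[0,0.003,-0.002,0.03,0, 0,0.002,-0.002,0.04,0, 0,0,-0.001,0.04,0, 0,0,0,0.02,0,0,0,0,0,0]'
python3 - <<'E'
from h import *
s,m=st()
print("tool", m.T@(np.array([.4746,.0902,.083])-s["tcp_pos"]))
E
```

```text
t 36.15 tcp [0.4845 0.0939 0.2537] x [-0.109 -0.994 -0.004] y [-0.988  0.108  0.111] z [-0.11   0.016 -0.994] F [-0.7 -0.3  0.4] gap -0.0002 q6 [-0.05  0.32  1.38  0.01  1.55  1.63]
cam in tool [-0.00096744 -0.07011359 -0.12388749]
tool [ 0.0053531  -0.00556852  0.13384276]
t: 36.78
tcp_pos: [0.4755, 0.0908, 0.1198]
eef_rot: [-0.035, -0.673, 0.737, 0.043]
ft_force: [0.7, -0.0, 0.2]
finger_gap: 0.0001
t 36.77 tcp [0.4755 0.0908 0.1198] x [-0.091 -0.996 -0.007] y [-0.99   0.089  0.11 ] z [-0.109  0.016 -0.994] F [ 0.7 -0.   0.2] gap 0.0001 q6 [-0.06  0.45  1.61  0.01  1.19  1.6 ]
tool [ 0.00091113 -0.00323768  0.0366539 ]
```

```bash
python3 -m inch '[0,0.001,-0.002,0.012,0, 0,0,-0.001,0.012,0, 0,0,0,0.007,0, 0,0,0,0,0]'; python3 -m inch '[0,0,0,0.003,0, 0,0,0,0.002,0]'; python3 -m inch '[0,0,0,0.002,0, 0,0,0,0.001,0]'
```

```text
t: 37.28
tcp_pos: [0.4763, 0.09, 0.0882]
eef_rot: [-0.034, -0.675, 0.736, 0.042]
ft_force: [0.3, -0.9, -0.2]
finger_gap: -0.0001
t: 37.52
tcp_pos: [0.4761, 0.09, 0.0835]
eef_rot: [-0.033, -0.675, 0.736, 0.041]
ft_force: [0.6, -0.3, 0.0]
finger_gap: -0.0001
t: 37.78
tcp_pos: [0.476, 0.0901, 0.0806]
eef_rot: [-0.033, -0.675, 0.736, 0.041]
ft_force: [-0.3, 0.3, 1.2]
finger_gap: -0.0001
```

Touch at z≈0.080, as predicted. Pressing on in small steps.

```bash
python3 -m inch '[0,0,0,0.002,0, 0,0,0,0.002,0]'; python3 -m inch '[0,0,0,0.002,0, 0,0,0,0.002,0]'
```

```text
t: 38.02
tcp_pos: [0.476, 0.0901, 0.0769]
eef_rot: [-0.032, -0.675, 0.736, 0.04]
ft_force: [1.4, -1.1, 3.9]
finger_gap: -0.0002
t: 38.28
tcp_pos: [0.4762, 0.0901, 0.0747]
eef_rot: [-0.032, -0.675, 0.736, 0.04]
ft_force: [-5.9, -0.6, 34.2]
finger_gap: 0.0004
```

```bash
python3 -m inch '[0,0,0,0.002,0, 0,0,0,0.001,0]'
```

```text
t: 38.52
tcp_pos: [0.476, 0.0901, 0.0753]
eef_rot: [-0.031, -0.675, 0.736, 0.038]
ft_force: [-4.1, -0.3, 14.1]
finger_gap: -0.0
```

The key bottomed at z≈0.0747, about 6 mm below first touch, with the force jumping to 34 N. Lifting off.

```bash
python3 -m inch '[0,0,0,-0.01,0, 0,0,0,-0.02,0, 0,0,0,-0.05,0, 0,0,0,-0.05,0, 0,0,0,-0.03,0, 0,0,0.04,0,0, 0,0,0.04,0,0, 0,-0.04,0,0,0, 0,-0.05,0,0,0, 0,-0.05,0,0,0, 0,-0.05,0,0,0,0,-0.05,0,0,0,0,-0.03,0,0,0,0,0,0,0,0]'
python3 - <<'E'
from h import *
import cv2
st()
for n in ("top","scene"): cv2.imwrite(f"pics/{n}9.png",cams.snapshot(n)[:,:,::-1])
im=cv2.imread("pics/top9.png"); cv2.imwrite("pics/c9.png",cv2.resize(im[150:285,170:310],None,fx=4,fy=4,interpolation=cv2.INTER_CUBIC))
E
```

```text
t: 40.28
tcp_pos: [0.433, 0.3717, 0.2474]
eef_rot: [-0.033, -0.674, 0.737, 0.04]
ft_force: [0.4, -0.0, -0.6]
finger_gap: -0.0
t 40.27 tcp [0.433  0.3717 0.2474] x [-0.089 -0.996 -0.005] y [-0.991  0.088  0.104] z [-0.104  0.014 -0.995] F [ 0.4 -0.  -0.6] gap -0.0 q6 [0.48 0.45 1.2  0.06 1.58 2.13]
```

View pics/top9.png

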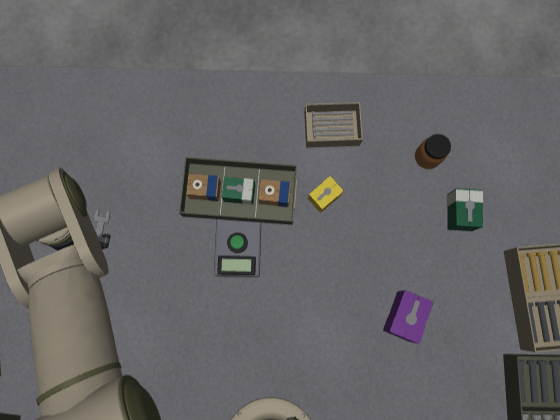

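View pics/scene9.png

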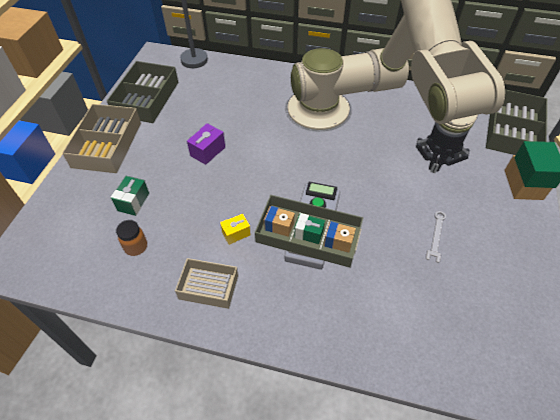

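View pics/c9.png

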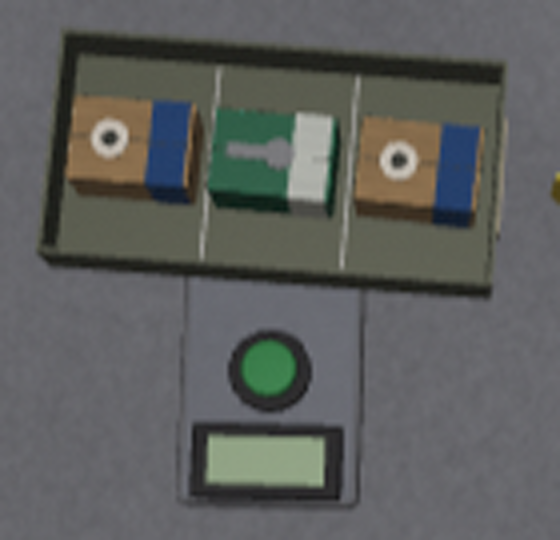

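All three cartons stand upright in a row. The tray corners (66,32) and (504,65) and the key (268,368) are at the same pixels in the crop as before, and the spanner, jar, bin and decoys have not moved. The arm is clear, so I'm handing in.

```bash
python3 -c "
from station import robot
print(robot.close_job())"
```

```text
the job is handed in; nothing more can be done
None
```

The job is handed in at about 40 s of the 72 s allowed. I set the small dark-green bolts carton down in the middle of the tray, then one washers carton in each end bay. With all three let go, I pressed the scale's green key to its stop and let it spring back.

**Last checks**
- **Row:** All three cartons stand upright on the tray's long centre line. The lid centres I measured for green and the far-end washers were within about 2 mm of target; I checked the near-end one only by eye.
- **Tray and key:** The tray's corners and the key are at the same pixels as at the start, so the tray has not slid and the key looks fully up.
- **Bystanders:** The spanner, jar, bin, yellow and purple boxes and the large green one look unmoved. The gripper body stayed clear of everything.

**What was not perfect**
- **Tilt:** The tool picked up to 6° of tilt during the fast sideways moves. The second washers carton therefore touched down about 3° tilted; I opened the fingers in sub-millimetre steps so it settled flat.
- **Key press:** The wrist force rose briefly to 34 N when the key bottomed under the fingertips. I judged full travel from about 6 mm of fingertip movement and that force jump, because the key joint itself cannot be read.

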